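# Set up the tray and hold the bolted cage gate ajar

### The job

The repaired boards are about to be moved from the wire cage into the cardboard folding tray: first raise the tray's three part-open flaps until they stand upright, so that with the standing wall they make an open box. Then unbolt the cage's gate by its red knob, lifting the sagging bolt over the bent-up lip of the keeper while drawing it back towards the gate's hinge, and swing the sprung gate towards the robot until its free edge stands about 9 cm out from the closed position. Finish while still holding the gate still there; leave the flaps standing and do not disturb the other things lying about.

Things in the scene. Friction and masses are not known exactly. Their poses are not given: they have to be found in the camera images.
- tray: cardboard folding tray fixed to the table, floor 130 x 150 mm (x, y) and 4 mm thick; origin on the table under the middle of the floor, z up. A 55 mm high wall already stands on its -x (near) side; hinged flaps are on its +y (left), -y (right) and +x (far) sides
- flap_left (a joint): angle of the tray's left (+y) flap, rad: 0 flat on the table, 1.57 upright, stop 1.72. Starts 0.7 to 1.1; the stiff crease keeps it where left (1 N moves it). Hinge line 1 mm above the table at y = +75 mm in the tray's frame; flap 55 mm from hinge to free edge, 4 mm thick, 122 mm long; upright, its outer face is above that line. Raise it by pushing the free edge inwards and up with it (a purely level push may jam by friction)
- flap_right (a joint): angle of the tray's right (-y) flap, rad: 0 flat on the table, 1.57 upright, stop 1.72. Starts 0.7 to 1.1; the stiff crease keeps it where left (1 N moves it). Hinge line 1 mm above the table at y = -75 mm in the tray's frame; flap 55 mm from hinge to free edge, 4 mm thick, 122 mm long; upright, its outer face is above that line. Raise it by pushing the free edge inwards and up with it (a purely level push may jam by friction)
- flap_far (a joint): angle of the tray's far (+x) flap, rad: 0 flat on the table, 1.57 upright, stop 1.72. Starts 0.7 to 1.1; the stiff crease keeps it where left (1 N moves it). Hinge line 1 mm above the table at x = +65 mm in the tray's frame; flap 55 mm from hinge to free edge, 4 mm thick, 134 mm long; upright, its outer face is above that line. Raise it by pushing the free edge inwards and up with it (a purely level push may jam by friction)
- cage: wire parts cage fixed to the table, white frame, clear roof 128 mm high, 264 mm wide (y), reaching from x = -7 to +168 mm; origin on the table in the plane of the gate, midway along the gate; x points into the cage, y along the closed gate to its hinge side, z up
- keeper_lip (a point): top edge, at its middle, of the lip (7 mm thick) of the brass keeper, 92 mm above the table, at x = -24, y = -128 mm in the cage's frame. The keeper is an open-topped trough on the post beyond the gate's free edge (cage y = -119 to -165, x = -7 to -41 mm, 71 to 126 mm high); the bent-up lip closes its end towards the gate, its front wall keeps the bolted gate shut
- gate: grey wire gate of the cage, 220 mm wide, 12 mm thick, top 115 mm above the table; origin on the table at its vertical hinge axis, which is at x = 0, y = +110 mm in the cage's frame; the gate runs from there along its own -y; its own -x face looks towards the robot and carries the bolt
- gate_edge (a point): top corner of the gate at its free edge, 220 mm from the hinge axis, 115 mm above the table
- gate_hinge (a joint): gate angle, rad: 0 = shut, grows as the free edge swings towards the robot (-x of the cage; turning clockwise seen from above), limit 1.2. 9 cm at the free edge = 0.41 rad. A spring always closes it: 0.15 N m when shut, 0.27 N m at 0.4 rad; let go, it swings shut. With the bolt in the keeper it moves only some 0.03 rad
- knob (a point): middle of the bolt's red upright grip: a cylinder 16 mm in diameter, 52 mm tall, centred here 168 mm above the table when the bolt sags; it stands on a 10 mm stem above the gate's top with free room all round and above. It lies 22 mm in front of the gate's mid-plane and, bolted, 165 mm from the hinge axis measured along the gate
- bolt_lift (a joint): height of the bolt with its loose barrel, m: 0 = sagging (its rest, held only by its weight of about 1.6 N), stop at 0.024. Its toe clears the keeper's lip from 0.012; under that, pulling the bolt only jams the toe against the lip
- bolt (a joint): travel of the bolt along the gate towards the hinge, m: 0 = fully in the keeper, 0.045 = stop, fully drawn; friction under 1 N. The toe meets the lip at about 0.007; drawn past 0.026 it has cleared the lip and the gate can swing
- screwdriver: bystander: screwdriver lying in front, near the robot
- brush: bystander: brush lying in front, near the robot
- flux_bottle: bystander: small amber bottle, 34 mm across, 75 mm tall, standing between and behind cage and tray; origin under its foot
- screw_jar: bystander: small clear jar with blue lid, 36 mm across and tall, standing on the cage's roof towards the back; origin under its foot
- loose_board: bystander: small blue circuit board 85 x 32 x 9 mm lying flat between cage and tray
- tweezers: bystander: dark tweezers, 105 mm, lying at the back

How it is judged (in metres and radians):
On the way, in this order (a step that is already met when the one before it is completed fails the run):
1. all three flaps of the tray stand upright (more than 80 degrees) (value of joint each of flap_left, flap_right, flap_far above 1.4 rad), for 0.2 s.
2. the bolt is drawn clear of the keeper's lip (value of joint bolt above 0.024 m), for 0.1 s.
At the end, for the whole second after the job is handed in: All three flaps stand at more than 80 degrees, the bolt is drawn past the lip (over 24 mm), the gate's free edge stands 6 to 12 cm out (0.27 to 0.56 rad) and is still (under 0.05 rad/s), and the gripper's fingers bear on the gate or its bolt with more than 1 N (all of step 1 and value of joint bolt above 0.024 m and value of joint gate_hinge between 0.27 and 0.56 rad and velocity of joint gate_hinge between -0.05 and 0.05 rad/s and contact force between the fingers and gate above 1 N); the arm keeps its last pose, push and grip.
It fails at once if one of the other loose things is pushed more than 25 mm from its place (distance of any of screwdriver, brush, flux_bottle, screw_jar, loose_board, tweezers from where it was at the start of the episode above 0.025 m).
It also fails if it takes over 64 s, if anything falls off the work surface, if the arm or the gripper's body presses on something with over 40 N, if the wrist force passes 120 N, or if a joint passes its speed limit or range.

### The arm

A 7-joint arm with a two-finger parallel gripper is mounted at the origin on the work surface. World frame = base frame: x ahead of the robot, y to its left, z up, the work surface at z = 0. Lengths are in mm, angles in rad, forces in N, time in s.
With the tool pointing down it reaches from about 400 to 875 mm from the base axis. Payload 4.4 kg.
Tool frame: the origin (TCP) lies at the very end of the fingers, on their centre line; the grasp point (between the pads) lies 19 mm behind it; z points along the fingers, y is the line along which they close (so a half turn about z gives the same grasp; the last joint's range is limited). The gripper opens to 85 mm and grips with 20 to 120 N. Pads are 22 mm wide; open, the fingers measure 114 mm over their backs; the gripper's body (76 mm by 85 mm) begins 54 mm behind the grasp point. The pads swing forward as they close: fully open they stand 13 mm farther back than shut.
Start: joints at [-0.066, 0.628, 0.038, 1.517, -0.027, 0.996, -0.02], TCP at [650.014, 0.027, 231.313] pointing down, gripper open.
Joint ranges: [-3.06, 3.06], [-0.37, 2.12], [-1.25, 1.32], [0.18, 2.47], [-1.1, 4.24], [0.23, 1.98], [-2.94, 2.94]. Speed limits (rad/s): [2.57, 2.57, 3.14, 3.14, 3.14, 3.14, 3.14].

### API

Orientations are given as [roll, pitch, yaw] about the fixed x, y, z axes, in that order (R = Rz(yaw) Ry(pitch) Rx(roll)).
In Python, from cell import ctrl gives the robot as it stands.
- The arm moves only by the tool step_arm, never from a script. Its argument "series" is a list that holds one entry, the list of rows, each a list of 7 numbers: the turn, a rotation vector about the tool's x, y, z as a fraction of full scale, then the shift along the tool's x, y, z as a fraction of full scale, then the closure, from 0 (fully open) to 1 (shut). In form: [[[ax, ay, az, tx, ty, tz, gripper], ...]]. A call has 1 to 12 rows; each row shifts and turns the commanded pose from where the row before left it, along the tool's axes as they then stand; what a row does not reach is not made up. Full scale, the value 1, is 150 mm for a shift and 45 degrees for a turn. A row lasts 1/10 s, in which the tool goes at most 50 mm and 8.59 degrees, less where a joint would pass 70% of its speed; a pose out of reach is approached as far as the arm can. A call with a number of a shift or a turn outside -1 to 1 is refused whole. A call with a gripper value outside its range is refused whole. The fingers move at their own pace and stop on an object; the grip force is fixed at half the most. Time passes only in rows, so rows that do not move let the fingers close. It gives the time, the measured TCP pose, the force, the opening and the grip force at its end, in the units of the state.
- ctrl.read_state(): the state, without advancing time (a new reading comes with each control period).
- ctrl.get_image(name): name is "scene" or "side" or "wrist"; returns a dict with "img" (400x640x3 uint8, red, green, blue), "fx", "fy", "cx", "cy" (pixels), "dist" ([k1, k2, p1, p2, k3] as OpenCV has them; the pictures are not rectified), "R" (3x3) and "t" (3): a world point X has camera coordinates R X + t. Camera axes: x right, y down, z forward; pixel columns grow to the right and rows downward; lengths in mm; the calibration is good to about 2 mm. A picture is of the moment at which its call begins. There is no depth.
- ctrl.finish_job(): hands the job in; it is judged then, once.
Trained networks look in a picture, given as the dict that the camera call returned (one of the last four; its "shot" number tells which), for a name from the list of things; names that differ only in an ending like _2 or _b are one class to them, and where a whole thing is asked for, a point or a joint stands for the part that bears it (a point fixed in the world has none). Each returns a list of dicts, best first, with "score" (0 to 1); they miss things now and then, are a little off and sometimes report something else, mostly with a low value. They report only what shows in the picture. A call takes as long as a camera call.
- ctrl.recognise(picture, thing): "centre" ([column, row] in pixels, amid what is visible of it).
The state is a dict: "clock": time; "qpos": joint angles; "qd": joint speeds; "tau": joint torques, N m; "eef_pos": TCP position; "tool_rot": TCP orientation; "force": force on the tool from outside, world axes, zero at the start; "torque": the same for the moment, N m; "width": finger opening in mm; "gripper_force": force on a finger pad.
Only numpy, scipy, OpenCV 4.12 (cv2) and the standard library are available. Lean on these libraries where they do the work, as an engineer would, in place of code of your own. Each camera call takes 0.05 s, during which the arm holds its last target. There are 200 camera calls.

## Working session

There is one attempt and no reset: what is moved stays moved. The work goes in short steps, Python scripts to look and compute and a tool call to move; the robot and the scene stay as the last step left them, time stands still between calls to the robot, and variables do not carry over. Pictures are saved under pics/ and viewed, at most 10 in all, crops included, and the job is handed in when it is done.

Besides the shell and the picture viewer there is one more tool, called after "Request:" as name([rows], argument=value, ...), one row to a line, values as JSON. step_arm: Moves the arm, as the interface text tells. Shift numbers are shares of 150 mm and turn numbers shares of 45 degrees, none past 1 either way. Its arguments: {"type":"object","properties":{"series":{"type":"array","items":{"type":"array","items":{"type":"array","items":{"type":"number","minimum":-1,"maximum":1}}}}},"required":["series"]}

```bash
mkdir -p pics; ls
cat > h.py <<'E'
import numpy as np, cv2
from cell import ctrl
def K(p): return np.array([[p['fx'],0,p['cx']],[0,p['fy'],p['cy']],[0,0,1.]])
def proj(p,X):
    X=np.atleast_2d(np.array(X,float)); r,_=cv2.Rodrigues(np.array(p['R'],float))
    return cv2.projectPoints(X,r,np.array(p['t'],float),K(p),np.array(p['dist'],float))[0][:,0]
def ray(p,uv):
    n=cv2.undistortPoints(np.array([[uv]],float),K(p),np.array(p['dist'],float))[0,0]
    R=np.array(p['R']); d=R.T@np.array([n[0],n[1],1]); return -R.T@np.array(p['t']),d/np.linalg.norm(d)
def onz(p,uv,z):
    c,d=ray(p,uv); return c+d*(z-c[2])/d[2]
def tri(obs):
    A=np.zeros((3,3));b=np.zeros(3)
    for p,uv in obs:
        c,d=ray(p,uv);M=np.eye(3)-np.outer(d,d);A+=M;b+=M@c
    X=np.linalg.solve(A,b); return X,[np.linalg.norm((np.eye(3)-np.outer(ray(p,uv)[1],ray(p,uv)[1]))@(X-ray(p,uv)[0])) for p,uv in obs]
E
python3 - <<'E'
from h import *
import pickle
P={n:ctrl.get_image(n) for n in ('scene','side','wrist')}
pickle.dump(P,open('p0.pkl','wb'))
for n,p in P.items():
    cv2.imwrite(f'pics/{n}0.png',p['img'][:,:,::-1]); print(n,ray(p,[320,200]))
for t in ['tray','flap_left','flap_right','flap_far','cage','keeper_lip','gate','gate_edge','knob','flux_bottle','screw_jar','loose_board','screwdriver','brush','tweezers']:
    o=[];s=t
    for n,p in P.items():
        r=ctrl.recognise(p,t)
        if r: s+=f" {n} {np.round(r[0]['centre'])} {r[0]['score']:.2f}"; 
        if r and r[0]['score']>.4:o.append((p,r[0]['centre']))
    if len(o)>1: X,e=tri(o); s+=f' -> {X.round()} {np.round(e)}'
    print(s)
E
python3 -c "
import cv2,numpy as np
a=[cv2.imread(f'pics/{n}0.png') for n in ('scene','side')]
cv2.imwrite('pics/both.png',np.vstack(a)[:, :])"
```

```text
pics
scene (array([1237.36516159, -297.53290283,  617.96093173]), array([-0.75767965,  0.32742233, -0.56454952]))
side (array([479.9784885 , 631.41230131, 671.86126499]), array([ 0.1003582 , -0.76509143, -0.63605293]))
wrist (array([650.23855421,  67.22177093, 373.68736817]), array([-0.00111092, -0.26451291, -0.96438151]))
tray scene [212. 262.] 0.65 side [324. 174.] 0.73 wrist [262. 324.] 0.77 -> [ 573. -242.   21.] [27. 19. 39.]
flap_left scene [258. 252.] 0.79 side [327. 198.] 0.51 wrist [253. 302.] 0.84 -> [ 566. -162.   21.] [1. 0. 1.]
flap_right scene [174. 285.] 0.66 side [330. 159.] 0.75 -> [ 583. -351.   17.] [0. 0.]
flap_far scene [232. 288.] 0.51 side [302. 175.] 0.88 wrist [317. 330.] 0.74 -> [ 645. -232.   18.] [ 9. 15. 22.]
cage scene [425. 210.] 0.84 side [251. 324.] 0.69 wrist [275.  32.] 0.87 -> [634. 203.  38.] [37. 40. 66.]
keeper_lip scene [427. 204.] 0.69 side [249. 324.] 0.95 wrist [169.  29.] 0.54 -> [603. 210.  72.] [ 43.  66. 109.]
gate scene [394. 169.] 0.95 side [302. 327.] 0.59 wrist [171.  31.] 0.71 -> [533. 199.  82.] [40. 58. 64.]
gate_edge scene [394. 164.] 0.75 side [302. 328.] 0.86 wrist [169.  26.] 0.65 -> [532. 202.  89.] [44. 61. 65.]
knob scene [397. 158.] 0.69 side [320. 281.] 0.94 wrist [172.  32.] 0.82 -> [541. 173. 137.] [42. 24. 51.]
flux_bottle scene [340. 250.] 0.86 side [285. 235.] 0.79 wrist [312. 175.] 0.76 -> [643.   1.  31.] [4. 2. 2.]
screw_jar scene [469. 179.] 0.59 side [215. 324.] 0.89 -> [677. 316. 146.] [0. 0.]
loose_board scene [299. 208.] 0.51 side [368. 251.] 0.66 wrist [151. 181.] 0.66 -> [448. -10.  10.] [10.  6.  5.]
screwdriver scene [321. 188.] 0.74 side [410. 293.] 0.76 wrist [59. 90.] 0.85 -> [353.  92.   0.] [4. 4. 4.]
brush scene [252. 201.] 0.56 side [415. 231.] 0.93 wrist [ 70. 242.] 0.90 -> [ 331. -101.   -1.] [ 9.  8. 10.]
tweezers scene [211. 264.] 0.63 side [234. 233.] 0.56 wrist [414. 188.] 0.82 -> [ 731. -104.   44.] [194. 104.  95.]
```

View pics/scene0.png

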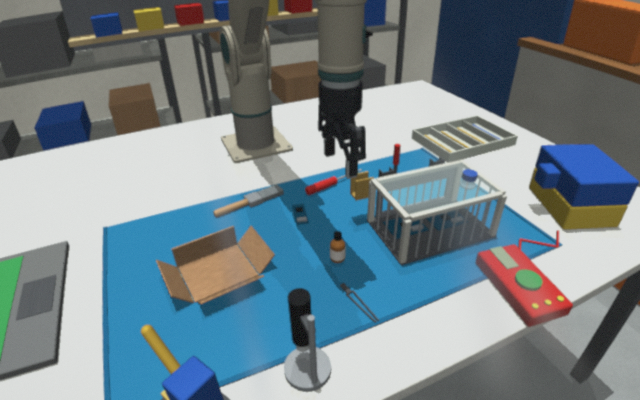

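View pics/side0.png

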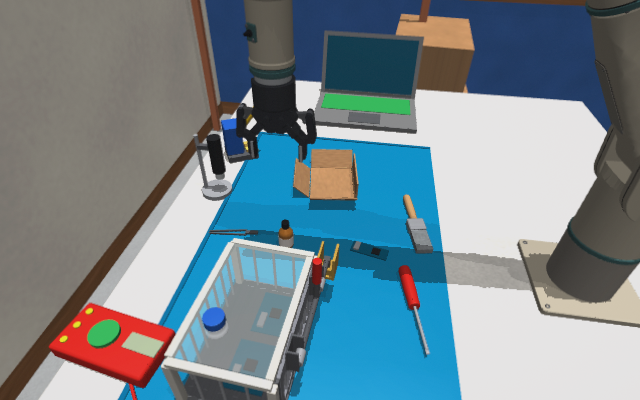

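Scene view: tray at about (215,265), cage with the knob at (397,154); bottle at (337,248). Side view: tray at (328,175), knob at (317,271), keeper at (330,262), screwdriver at (412,295). Next, a magnified mosaic for corner picking.

```bash
cat > mos.py <<'E'
import cv2,numpy as np
def mosaic(items,out):
    t=[]
    for img,(x0,y0,w),q in items:
        h=w*3//4; c=cv2.resize(np.ascontiguousarray(img[y0:y0+h,x0:x0+w,::-1]),(400,300),interpolation=cv2.INTER_CUBIC); s=400/w
        for k in range(x0//10*10+10,x0+w,10): cv2.line(c,(int((k-x0)*s),0),(int((k-x0)*s),8 if k%50 else 20),(0,255,255),1)
        for k in range(y0//10*10+10,y0+h,10): cv2.line(c,(0,int((k-y0)*s)),(8 if k%50 else 20,int((k-y0)*s)),(0,255,255),1)
        for u,v in q: cv2.circle(c,(int((u-x0)*s),int((v-y0)*s)),2,(0,0,255),-1)
        t.append(c)
    cv2.imwrite(out,np.vstack([np.hstack(t[:2]),np.hstack(t[2:])]))
E
python3 - <<'E'
import pickle
from mos import *
P=pickle.load(open('p0.pkl','rb'))
mosaic([(P['scene']['img'],(150,215,140),[]),(P['side']['img'],(280,140,88),[]),(P['scene']['img'],(350,140,160),[]),(P['side']['img'],(160,230,200),[])],'pics/m0.png')
E
```

```text
(no output)
```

View pics/m0.png

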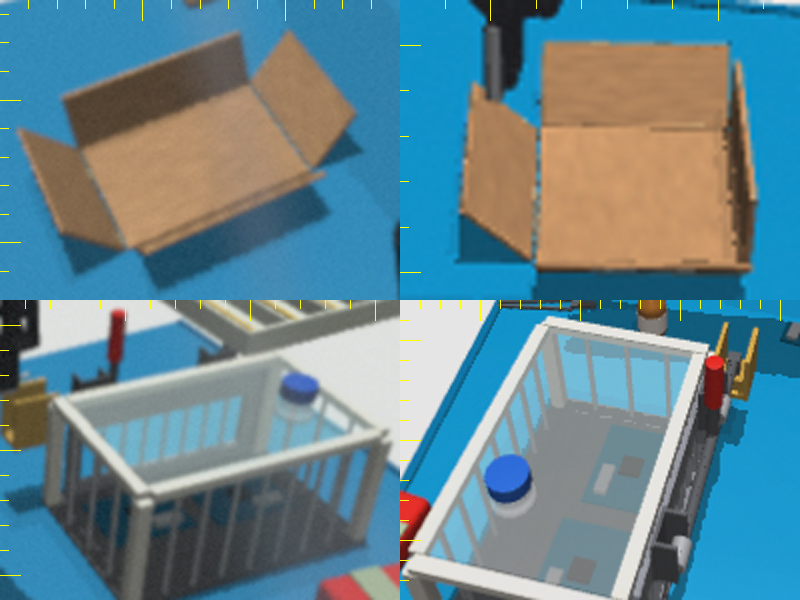

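Mosaic: the tray's corners, flaps and near wall are clear, as are the cage roof corners and knob (scene 396.8,154.8; side 317,271). I'll fit both models to the picked corners.

```bash
cat > fit.py <<'E'
from h import *
import pickle
from scipy.optimize import least_squares
P=pickle.load(open('p0.pkl','rb'))
def T(x,y,w,L):
    L=np.array(L,float);c,s=np.cos(w),np.sin(w);return np.array([x+c*L[0]-s*L[1],y+s*L[0]+c*L[1],L[2]])
def flap(k,a,s,r=55):
    if k=='L': return [s,75+r*np.cos(a),1+r*np.sin(a)]
    if k=='R': return [s,-75-r*np.cos(a),1+r*np.sin(a)]
    return [65+r*np.cos(a),s,1+r*np.sin(a)]
ang=dict(L=3,R=4,F=5)
O=[('scene','W',-75,(172.8,249.3)),('scene','W',75,(233.7,227.3)),('side','W',-75,(354.4,153.9)),('side','W',75,(358.5,183.6)),
('scene','L',-61,(251.5,225.9)),('scene','L',61,(274.3,254.5)),('scene','R',-61,(156.3,260.2)),('scene','R',61,(172.4,296.9)),
('scene','F',-67,(200.8,303.2)),('scene','F',67,(263.8,276.6)),('side','R',61,(311.5,149.5)),('side','R',-61,(352.4,149.7)),
('side','F',-67,(296.3,158.7)),('side','F',67,(293.4,186.6)),('side','L',61,(309.7,199.2)),('side','L',-61,(357,199.2))]
def f(v):
    r=[]
    for n,k,s,uv in O:
        L=[-65,s,55] if k=='W' else flap(k,v[ang[k]],s)
        r+=list(proj(P[n],T(*v[:3],L))[0]-uv)
    return np.array(r)
s=least_squares(f,[580,-255,0,.9,.9,.9],loss='soft_l1'); print('tray',s.x.round(3)); print(f(s.x).reshape(-1,2).round(1).tolist())
C=[('scene',[168,-132,128],(409.2,217.6)),('scene',[168,132,128],(505.2,193.6)),('scene',[-7,-132,128],(370.8,180)),('scene',[-7,132,128],(462,162.8)),
('side',[168,-132,128],(234,241)),('side',[-7,-132,128],(313,254)),('side',[168,132,128],(165,361)),('scene',[-22,-55,168],(396.8,154.8)),('side',[-22,-55,168],(317,271))]
g=lambda v:np.concatenate([proj(P[n],T(*v[:3],L))[0]-uv for n,L,uv in C])
c=least_squares(g,[560,220,0],loss='soft_l1');print('cage',c.x.round(3));print(g(c.x).reshape(-1,2).round(1).tolist())
print('knob tri',tri([(P[n],uv) for n,L,uv in C[-2:]]),'model',T(*c.x,[-22,-55,168]))
for q in [(-1,-1),(1,1)]: pass
E
python3 fit.py; python3 -c "
from cell import ctrl;print(ctrl.read_state()['tool_rot'],ctrl.read_state()['force'])"
```

```text
tray [ 5.63586e+02 -2.56471e+02  1.45000e-01  7.39000e-01  8.60000e-01
  7.46000e-01]
[[-2.3, -0.6], [0.7, -2.2], [0.3, -1.5], [0.0, 0.4], [0.5, -0.2], [1.2, 0.1], [-0.2, -0.1], [-0.9, -0.5], [0.3, 0.2], [0.5, -0.8], [-0.4, -0.8], [-0.2, -0.4], [-0.9, -0.8], [-0.5, -0.3], [-0.2, -0.9], [0.6, -0.2]]
cage [ 5.63631e+02  2.60929e+02 -8.20000e-02]
[[-2.8, 1.8], [3.8, -0.4], [-1.5, -2.3], [0.1, -4.5], [-3.3, -4.6], [5.8, -1.4], [-7.6, 2.3], [-0.3, -0.5], [0.4, 0.1]]
knob tri (array([538.13723129, 207.81426786, 167.39425451]), [np.float64(0.45025517237221735), np.float64(0.450255172371962)]) model [537.18451046 207.92301209 168.        ]
[ 3.14153441e+00 -3.45755152e-05  1.57077813e+00] [-0.17304558 -0.2301845   0.65571565]
```

Tray fit is within about 1 px (x 564, y −256, yaw 0.145), and knob z 167 against 168 expected is good. I'll close the fingers, align with the tray and go outside the left flap.

Request:
step_arm([
  [[0,0,-0.185,0,0,0,1],[0,0,0,-0.113,-0.136,0,1],[0,0,0,-0.113,-0.136,0,1],[0,0,0,-0.113,-0.136,0,1],[0,0,0,-0.113,-0.136,0,1],[0,0,0,-0.113,-0.136,0,1],[0,0,0,-0.113,-0.136,0,1],[0,0,0,0,0,0.2,1],[0,0,0,0,0,0.2,1],[0,0,0,0,0,0.2,1],[0,0,0,0,0,0.2,1],[0,0,0,0,0,0.2,1]],
])

```text
clock: 3.6
eef_pos: [543.9, -118.4, 80.4]
tool_rot: [3.141, 0.0, 1.716]
force: [0.6, 0.0, 0.5]
width: 0.0
gripper_force: 0.0
```

```bash
cat > st.py <<'E'
from h import *
def show():
    s=ctrl.read_state(); e=np.array(s['eef_pos']); w=.145; d=e[:2]-[563.6,-256.5]
    print('t',s['clock'],'tcp',e.round(1),'rpy',np.round(s['tool_rot'],3),'tray',np.round([d@[np.cos(w),np.sin(w)],d@[-np.sin(w),np.cos(w)]],1),'F',np.round(s['force'],1),'w',round(s['width'],1),'q',np.round(s['qpos'],2))
if __name__=='__main__': show()
E
python3 st.py
python3 - <<'E'
from h import *
import pickle
P=pickle.load(open('p0.pkl','rb'))
for a,b in (((307,372),(216,190)),((300,293),(213,137))): print(tri([(P['scene'],a),(P['side'],b)]))
E
```

```text
t 3.6 tcp [ 543.9 -118.4   80.4] rpy [3.141 0.    1.716] tray [  0.5 139.5] F [0.6 0.  0.5] w 0.0 q [ 0.17  0.71 -0.01  1.91  0.01  0.53  0.3 ]
(array([ 8.71906527e+02, -1.71702537e+02,  6.95262430e-01]), [np.float64(0.5205122488634671), np.float64(0.5205122488636947)])
(array([ 850.10118988, -165.66769282,  172.38877925]), [np.float64(0.9099209259696611), np.float64(0.909920925969637)])
```

Request:
step_arm([
  [[0,0,0,0,0,0.2,1],[0,0,0,0,0,0.16,1],[0,0,0,-0.083,0,0,1],[0,0,0,-0.057,0,-0.051,1],[0,0,0,-0.063,0,-0.037,1],[0,0,0,-0.07,0,-0.023,1],[0,0,0,-0.053,0,-0.008,1],[0,0,0,-0.044,0,0,1],[0,0,0,0,0,0,1]],
])

```text
clock: 4.5
eef_pos: [552.3, -175.1, 45.7]
tool_rot: [3.14, 0.001, 1.714]
force: [-0.9, 1.0, 0.0]
width: -0.3
gripper_force: 0.0
```

```bash
python3 st.py
python3 - <<'E'
from h import *
import pickle
P={n:ctrl.get_image(n) for n in ('scene','side')}
pickle.dump(P,open('p1.pkl','wb'))
from fit import T,flap
from mos import mosaic
q={n:[proj(P[n],T(563.6,-256.5,.145,flap('L',a,s)))[0] for a in (1.4,1.57) for s in (-61,61)] for n in P}
mosaic([(P['scene']['img'],(150,215,140),q['scene']),(P['side']['img'],(280,140,88),q['side'])]*2,'pics/m1.png')
im=cv2.imread('pics/m1.png')[:300]; cv2.imwrite('pics/m1.png',im)
E
```

```text
t 4.5 tcp [ 552.3 -175.1   45.7] rpy [3.140e+00 1.000e-03 1.714e+00] tray [ 0.6 82.2] F [-0.9  1.   0. ] w -0.3 q [ 0.27  0.79 -0.02  1.86  0.03  0.5   0.37]
tray [ 5.63586e+02 -2.56471e+02  1.45000e-01  7.39000e-01  8.60000e-01
  7.46000e-01]
[[-2.3, -0.6], [0.7, -2.2], [0.3, -1.5], [0.0, 0.4], [0.5, -0.2], [1.2, 0.1], [-0.2, -0.1], [-0.9, -0.5], [0.3, 0.2], [0.5, -0.8], [-0.4, -0.8], [-0.2, -0.4], [-0.9, -0.8], [-0.5, -0.3], [-0.2, -0.9], [0.6, -0.2]]
cage [ 5.63631e+02  2.60929e+02 -8.20000e-02]
[[-2.8, 1.8], [3.8, -0.4], [-1.5, -2.3], [0.1, -4.5], [-3.3, -4.6], [5.8, -1.4], [-7.6, 2.3], [-0.3, -0.5], [0.4, 0.1]]
knob tri (array([538.13723129, 207.81426786, 167.39425451]), [np.float64(0.45025517237221735), np.float64(0.450255172371962)]) model [537.18451046 207.92301209 168.        ]
```

View pics/m1.png

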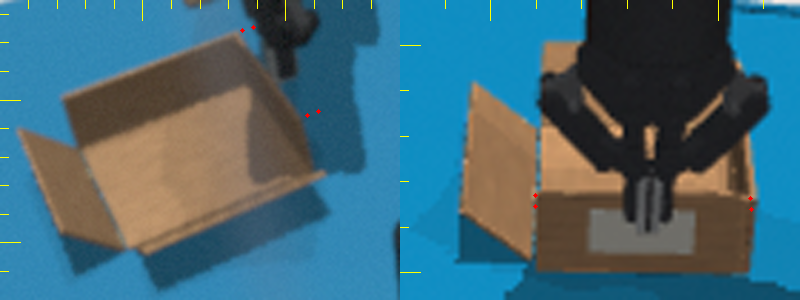

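Left flap is upright (its edge lies on the 1.57 marks). Next: retreat, go round to the far side, turn 90°.

Request:
step_arm([
  [[0,0,0,0.1,0,0,1],[0,0,0,0,0,-0.2,1],[0,0,0,0,0,-0.2,1],[0,0,0,0,0,-0.2,1],[0,0,0,-0.129,0.173,0,1],[0,0,0,-0.129,0.173,0,1],[0,0,0,-0.129,0.173,0,1],[0,0,0,-0.129,0.173,0,1],[0,0,0,-0.129,0.173,0,1],[0,0,-0.19,0,0,0,1],[0,0,-0.19,0,0,0,1]],
])

```text
clock: 5.7
eef_pos: [692.3, -233.2, 133.9]
tool_rot: [-3.141, -0.001, 2.022]
force: [-0.2, -0.3, -0.2]
width: 0.1
gripper_force: 0.0
```

Request:
step_arm([
  [[0,0,-0.19,0,0,0,1],[0,0,-0.19,0,0,0,1],[0,0,-0.19,0,0,0,1],[0,0,-0.19,0,0,0,1],[0,0,-0.19,0,0,0,1],[0,0,-0.19,0,0,0,1],[0,0,-0.19,0,0,0,1],[0,0,-0.19,0,0,0,1],[0,0,-0.1,0,0,0,1],[0,0,0,0,0,0,1]],
])

```text
clock: 6.7
eef_pos: [691.7, -233.1, 134.5]
tool_rot: [3.14, -0.001, -2.994]
force: [0.1, 0.2, 0.8]
width: -0.1
gripper_force: 0.0
```

```bash
python3 st.py
```

```text
t 6.7 tcp [ 691.7 -233.1  134.5] rpy [ 3.140e+00 -1.000e-03 -2.994e+00] tray [130.1   4.6] F [0.1 0.2 0.8] w -0.1 q [ 0.5   0.88 -0.43  1.34  0.39  1.01  1.72]
```

Request:
step_arm([
  [[0,0,0,0,0,0.18,1],[0,0,0,0,0,0.18,1],[0,0,0,0,0,0.18,1],[0,0,0,0,0,0.18,1],[0,0,0,0.087,0,0,1],[0,0,0,0.057,0,-0.051,1],[0,0,0,0.063,0,-0.037,1],[0,0,0,0.07,0,-0.023,1],[0,0,0,0.053,0,-0.008,1],[0,0,0,0.044,0,0,1],[0,0,0,0,0,0,1]],
])

```text
clock: 7.8
eef_pos: [634.9, -244.5, 45.3]
tool_rot: [-3.141, -0.001, -2.997]
force: [0.9, -0.9, 0.3]
width: 0.1
gripper_force: 0.0
```

```bash
python3 st.py
```

```text
t 7.8 tcp [ 634.9 -244.5   45.3] rpy [-3.141e+00 -1.000e-03 -2.997e+00] tray [72.3  1.6] F [ 0.9 -0.9  0.3] w 0.1 q [ 0.54  0.92 -0.39  1.55  0.45  0.77  1.68]
```

Request:
step_arm([
  [[0,0,0,-0.1,0,0,1],[0,0,0,0,0,-0.2,1],[0,0,0,0,0,-0.2,1],[0,0,0,0,0,-0.2,1],[0,0,0,0.116,-0.182,0,1],[0,0,0,0.116,-0.182,0,1],[0,0,0,0.116,-0.182,0,1],[0,0,0,0.116,-0.182,0,1],[0,0,0,0.116,-0.182,0,1],[0,0,0.19,0,0,0,1],[0,0,0.19,0,0,0,1]],
])

```text
clock: 8.9
eef_pos: [583.1, -391.2, 134.3]
tool_rot: [-3.141, -0.001, 2.979]
force: [0.2, 1.1, 0.6]
width: -0.2
gripper_force: 0.0
```

Request:
step_arm([
  [[0,0,0.19,0,0,0,1],[0,0,0.19,0,0,0,1],[0,0,0.19,0,0,0,1],[0,0,0.19,0,0,0,1],[0,0,0.19,0,0,0,1],[0,0,0.19,0,0,0,1],[0,0,0.19,0,0,0,1],[0,0,0.19,0,0,0,1],[0,0,0.1,0,0,0,1],[0,0,0,0,0,0,1]],
])

```text
clock: 9.9
eef_pos: [584.7, -388.7, 134.6]
tool_rot: [-3.14, -0.0, 1.716]
force: [-0.1, 0.7, -0.4]
width: 0.2
gripper_force: 0.0
```

```bash
python3 st.py
```

```text
t 9.9 tcp [ 584.7 -388.7  134.6] rpy [-3.14  -0.     1.716] tray [   1.7 -133.9] F [-0.1  0.7 -0.4] w 0.2 q [ 0.56  0.81 -0.03  1.44  0.03  0.9   0.67]
```

Request:
step_arm([
  [[0,0,0,0,0,0.173,1],[0,0,0,0,0,0.173,1],[0,0,0,0,0,0.173,1],[0,0,0,0,0,0.173,1],[0,0,0,0.08,0,0,1],[0,0,0,0.057,0,-0.042,1],[0,0,0,0.067,0,-0.03,1],[0,0,0,0.06,0,-0.015,1],[0,0,0,0.041,0,-0.004,1],[0,0,0,0.037,0,0,1],[0,0,0,0,0,0,1],[0,0,0,-0.12,0,0,1]],
])

```text
clock: 11.1
eef_pos: [580.6, -352.1, 44.7]
tool_rot: [-3.141, -0.004, 1.72]
force: [0.2, 0.7, 0.2]
width: -0.3
gripper_force: 0.0
```

Request:
step_arm([
  [[0,0,0,0,0,-0.2,1],[0,0,0,0,0,-0.2,1],[0,0,0,0,0,-0.2,1],[0,0,0,0,0,-0.2,1],[0,0,0,0,0,-0.2,1],[0,0,0,0,0,-0.2,0],[0,0,0,0.2,0,0,0],[0,0,0,0.2,0,0,0],[0,0,0,0.2,0,0,0],[0,0,0,0.2,0,0,0],[0,0,0,0.2,0,0,0],[0,0,0,0.2,0,0,0]],
])

```text
clock: 12.3
eef_pos: [553.4, -176.7, 224.7]
tool_rot: [-3.141, -0.001, 1.716]
force: [-0.6, -0.5, -0.0]
width: 85.1
gripper_force: 0.0
```

```bash
python3 st.py; python3 - <<'E' | grep FF
from h import *
import pickle
P={n:ctrl.get_image(n) for n in ('scene','side','wrist')}
pickle.dump(P,open('p2.pkl','wb'))
from fit import T,flap
from mos import mosaic
q={n:[proj(P[n],T(563.6,-256.5,.145,flap(k,1.57,s)))[0] for k in 'LRF' for s in ((-67,67) if k=='F' else (-61,61))] for n in P}
mosaic([(P['scene']['img'],(150,215,140),q['scene']),(P['side']['img'],(280,140,88),q['side']),(P['wrist']['img'],(0,0,530),[]),(P['side']['img'],(160,230,200),[])],'pics/m2.png')
E
```

```text
t 12.3 tcp [ 553.4 -176.7  224.7] rpy [-3.141e+00 -1.000e-03  1.716e+00] tray [ 1.5 80.4] F [-0.6 -0.5 -0. ] w 85.1 q [ 0.28  0.54 -0.03  1.72  0.02  0.88  0.39]
```

View pics/m2.png

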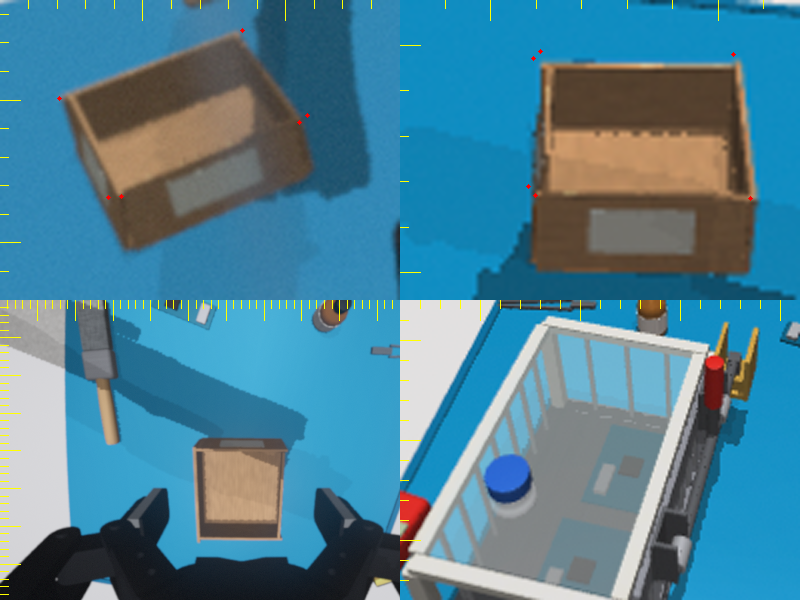

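Box is complete: all three flaps meet their upright marks. Now to the cage for a close wrist view.

Request:
step_arm([
  [[0,0,0.143,0,0,-0.1,0],[0,0,0.143,0,0,-0.1,0],[0,0,0,0.19,-0.02,-0.02,0],[0,0,0,0.19,-0.02,-0.02,0],[0,0,0,0.19,-0.02,-0.02,0],[0,0,0,0.19,-0.02,-0.02,0],[0,0,0,0.19,-0.02,-0.02,0],[0,0,0,0.19,-0.02,-0.02,0],[0,0,0,0.19,-0.02,-0.02,0],[0,0,0,0.19,-0.02,-0.02,0],[0,0,0,0.19,-0.02,-0.02,0],[0,0,0,0,0,0,0]],
])

```text
clock: 13.65
eef_pos: [547.8, 84.1, 282.1]
tool_rot: [3.141, -0.003, 1.497]
force: [-0.5, 0.3, -0.4]
width: 85.4
gripper_force: 0.0
```

```bash
python3 st.py
python3 - <<'E'
from h import *
import pickle
P={n:ctrl.get_image(n) for n in ('scene','side','wrist')}
pickle.dump(P,open('p3.pkl','wb'))
for t in ('knob','keeper_lip','gate_edge'): 
    print(t,[(n,[(np.round(r['centre'],1),round(r['score'],2)) for r in ctrl.recognise(P[n],t)[:2]]) for n in P])
p=P['wrist']; im=p['img'][:,:,::-1].copy(); 
print(proj(p,[538,208,167]))
cv2.imwrite('pics/w3.png',im)
E
```

```text
t 13.65 tcp [547.8  84.1 282.1] rpy [ 3.141e+00 -3.000e-03  1.497e+00] tray [ 33.6 339.3] F [-0.5  0.3 -0.4] w 85.4 q [-0.2   0.43  0.    1.72 -0.    0.98 -0.27]
knob [('scene', [(array([396.2, 154.4]), 0.47), (array([389.7, 168.3]), 0.3)]), ('side', [(array([316.3, 281.8]), 0.92), (array([411.2, 295.5]), 0.38)]), ('wrist', [(array([298.4,  35.2]), 0.8)])]
keeper_lip [('scene', [(array([424.5, 205.8]), 0.65), (array([394. , 173.9]), 0.25)]), ('side', [(array([249.5, 325.6]), 0.64)]), ('wrist', [(array([400.2,  65.5]), 0.75)])]
gate_edge [('scene', [(array([391.4, 163.4]), 0.69), (array([299.3, 213.2]), 0.42)]), ('side', [(array([300.6, 327.2]), 0.93), (array([250.9, 323.5]), 0.28)]), ('wrist', [(array([304.2,  63.3]), 0.79)])]
[[291.9261675   27.01447418]]
```

View pics/w3.png

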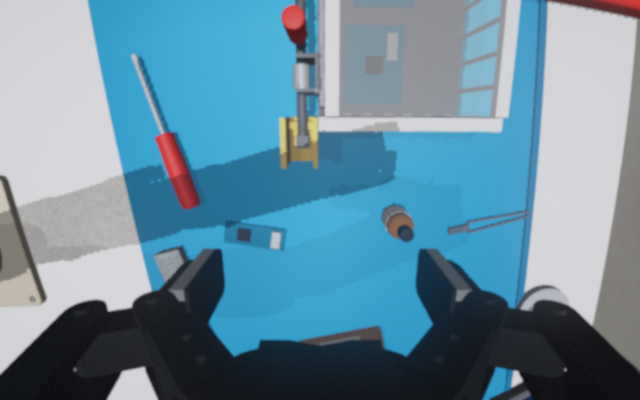

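The wrist view shows the knob at (295,27), matching the prediction, with the keeper at (299,142) and roof edge (320,117)–(508,117). Computing the cage yaw and the move to the knob.

Run:
```python
from h import *
import pickle
P=pickle.load(open('p3.pkl','rb'));p=P['wrist']
a,b=onz(p,(320,117),128),onz(p,(508,117),128);print(a,b,'yaw',np.arctan2(*(b-a)[1::-1]),np.linalg.norm(b-a))
a,b=onz(p,(341,112),128),onz(p,(340,3),128);print(a,b,'yaw',np.arctan2(*(b-a)[1::-1])-np.pi/2)
a,b=onz(p,(303,140),100),onz(p,(303,55),100);print(a,b,'yaw',np.arctan2(*(b-a)[1::-1])-np.pi/2)
# red segmentation of knob
for n in P:
    h=cv2.cvtColor(P[n]['img'],cv2.COLOR_RGB2HSV); m=((h[...,1]>170)&(h[...,2]>60)&((h[...,0]<8)|(h[...,0]>172))).astype(np.uint8)
    k,l,s,c=cv2.connectedComponentsWithStats(m)
    print(n,[(s[i].tolist(),c[i].round(1).tolist()) for i in range(1,k) if s[i,4]>40])
```

```text
[553.34434376 141.26939776 128.        ] [723.90194285 129.35329325 128.        ] yaw -0.06975222955144834 170.97335510309838
[572.27609807 144.13998803 128.        ] [577.26521433 232.82913386 128.        ] yaw -0.056194740375187235
[534.76903691 119.9631925  100.        ] [541.93687728 198.79470118 100.        ] yaw -0.09067674083561061
scene [([285, 0, 26, 13, 278], [297.8, 5.2]), ([175, 3, 28, 22, 445], [189.3, 13.3]), ([394, 145, 5, 19, 47], [396.2, 153.5]), ([306, 178, 30, 16, 176], [320.6, 185.1]), ([534, 268, 38, 42, 275], [556.0, 294.3])]
side [([312, 258, 10, 27, 219], [316.6, 270.4]), ([399, 266, 21, 43, 482], [408.6, 286.5]), ([48, 304, 127, 96, 4745], [112.0, 346.7])]
wrist [([604, 0, 36, 9, 195], [626.3, 2.8]), ([286, 19, 18, 22, 117], [296.1, 30.9]), ([157, 133, 38, 74, 654], [177.0, 169.1])]
```

Request:
step_arm([
  [[0,0,0,0.163,-0.025,0,0],[0,0,0,0.163,-0.025,0,0],[0,0,0,0.163,-0.025,0,0],[0,0,0,0.163,-0.025,0,0],[0,0,0,0.165,-0.026,0,0],[0,0,0,0,0,0.173,0],[0,0,0,0,0,0.173,0],[0,0,0,0,0,0.173,0],[0,0,0,0,0,0.173,0],[0,0,0,0,0,0.17,0],[0,0,0,0,0,0,0]],
])

```text
clock: 15.35
eef_pos: [535.9, 202.6, 149.5]
tool_rot: [-3.135, 0.003, 1.492]
force: [-0.3, -0.5, -0.3]
width: 85.4
gripper_force: 0.0
```

```bash
python3 st.py
python3 - <<'E'
from h import *
from mos import mosaic
P={n:ctrl.get_image(n) for n in ('scene','side','wrist')}
e=ctrl.read_state()['eef_pos']; g=np.array(e)+[0,0,19]
mosaic([(P['scene']['img'],(340,110,120),[proj(P['scene'],g)[0]]),(P['side']['img'],(270,220,100),[proj(P['side'],g)[0]]),(P['wrist']['img'],(60,0,530),[proj(P['wrist'],g)[0]]),(P['side']['img'],(160,230,200),[])],'pics/m4.png')
E
```

```text
t 15.35 tcp [535.9 202.6 149.5] rpy [-3.135e+00  3.000e-03  1.492e+00] tray [ 38.9 458.3] F [-0.3 -0.5 -0.3] w 85.4 q [-0.4   0.62 -0.02  1.81  0.01  0.71 -0.5 ]
```

View pics/m4.png

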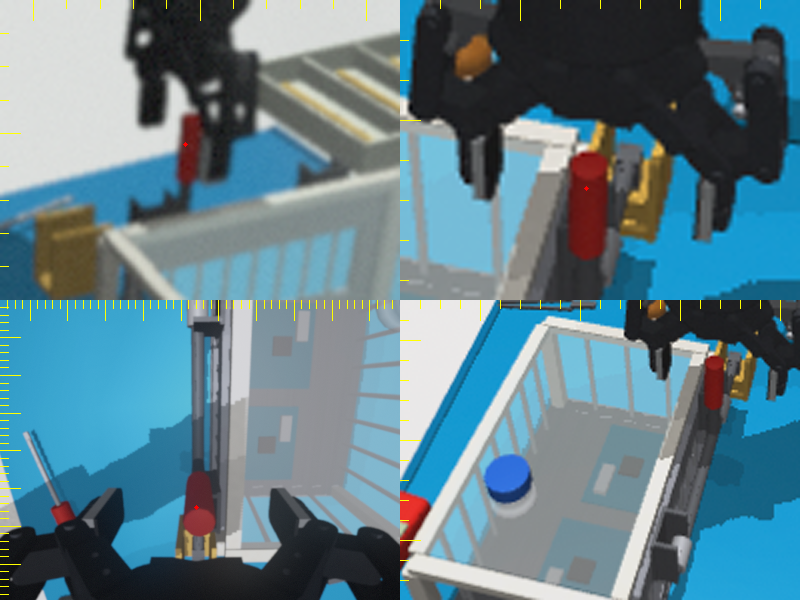

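Knob stands centred between the fingers (side tile), and the TCP is 5 mm short in y; correct and close.

Request:
step_arm([
  [[0,0,0,0.035,0.013,0,0],[0,0,0,0,0,0,1],[0,0,0,0,0,0,1],[0,0,0,0,0,0,1],[0,0,0,0,0,0,1],[0,0,0,0,0,0,1],[0,0,0,0,0,0,1],[0,0,0,0,0,0,1],[0,0,0,0,0,0,1]],
])

```text
clock: 16.4
eef_pos: [540.4, 208.6, 152.7]
tool_rot: [-3.141, 0.0, 1.491]
force: [-1.9, -0.6, 4.6]
width: 14.3
gripper_force: 87.3
```

```bash
python3 st.py
```

```text
t 16.4 tcp [540.4 208.6 152.7] rpy [-3.141  0.     1.491] tray [ 44.2 463.6] F [-1.9 -0.6  4.6] w 14.3 q [-0.41  0.62 -0.02  1.8   0.01  0.72 -0.51]
```

Request:
step_arm([
  [[0,0,0,0,0,-0.04,1],[0,0,0,0,0,-0.04,1],[0,0,0,0,0,-0.04,1],[0,0,0,0,0,0,1]],
])

```text
clock: 16.8
eef_pos: [540.4, 208.7, 171.3]
tool_rot: [-3.141, -0.0, 1.491]
force: [-2.2, -1.4, -1.5]
width: 14.2
gripper_force: 86.6
```

Request:
step_arm([
  [[0,0,0,0.04,0,0,1],[0,0,0,0.04,0,0,1],[0,0,0,0.04,0,0,1],[0,0,0,0,0,0,1]],
])

```text
clock: 17.2
eef_pos: [541.9, 228.6, 170.3]
tool_rot: [-3.141, -0.001, 1.493]
force: [-2.0, 1.0, -0.7]
width: 14.2
gripper_force: 86.7
```

Request:
step_arm([
  [[0,0,0,0.04,0,0,1],[0,0,0,0.04,0,0,1],[0,0,0,0.04,0,0,1],[0,0,0,0,0,0,1]],
])

```text
clock: 17.6
eef_pos: [543.3, 246.4, 170.5]
tool_rot: [-3.141, -0.001, 1.493]
force: [-2.4, 1.5, -1.5]
width: 14.0
gripper_force: 86.7
```

Run:
```python
from h import *
s=ctrl.read_state(); e=np.array(s['eef_pos']); print(e,s['force'],s['tool_rot'])
w=-.075; R=lambda a:np.array([[np.cos(a),-np.sin(a)],[np.sin(a),np.cos(a)]])
# knob relative to hinge, bolted: gate frame (-22,-165); drawn d=38
kb=np.array([538.2,207.8]); H=kb-R(w)@[-22,-165]; r0=R(-w)@(e[:2]-H); print('hinge',H,'rel',r0)
prev=e[:2]
for i in range(1,11):
    th=-.41*i/10; p=H+R(w+th)@r0; yaw=s['tool_rot'][2]-.041*(i-1); d=p-prev; prev=p
    print(i,p.round(1),'tool tx,ty',np.round([d@[np.cos(yaw),np.sin(yaw)]/150,d@[np.sin(yaw),-np.cos(yaw)]/150],3))
```

```text
[543.31314583 246.35957405 170.53663716] [-2.44384468  1.53221342 -1.47391657] [-3.14146955e+00 -1.40247743e-03  1.49275910e+00]
hinge [572.5015557  370.68770143] rel [ -19.79048575 -126.1656974 ]
1 [538.2 247.7] tool tx,ty [ 0.006 -0.034]
2 [533.2 249.2] tool tx,ty [ 0.006 -0.034]
3 [528.3 250.9] tool tx,ty [ 0.006 -0.034]
4 [523.4 252.8] tool tx,ty [ 0.006 -0.034]
5 [518.6 254.9] tool tx,ty [ 0.006 -0.034]
6 [513.9 257.2] tool tx,ty [ 0.006 -0.034]
7 [509.3 259.7] tool tx,ty [ 0.006 -0.034]
8 [504.8 262.4] tool tx,ty [ 0.006 -0.034]
9 [500.4 265.3] tool tx,ty [ 0.006 -0.034]
10 [496.2 268.3] tool tx,ty [ 0.006 -0.034]
```

Request:
step_arm([
  [[0,0,0.052,0.006,-0.034,0,1],[0,0,0.052,0.006,-0.034,0,1],[0,0,0.052,0.006,-0.034,0,1],[0,0,0.052,0.006,-0.034,0,1]],
])

```text
clock: 18.0
eef_pos: [525.2, 251.5, 171.1]
tool_rot: [3.139, -0.002, 1.327]
force: [-0.4, 0.5, -1.0]
width: 14.0
gripper_force: 86.6
```

Request:
step_arm([
  [[0,0,0.052,0.006,-0.034,0,1],[0,0,0.052,0.006,-0.034,0,1],[0,0,0.052,0.006,-0.034,0,1],[0,0,0.052,0.006,-0.034,0,1],[0,0,0.052,0.006,-0.034,0,1],[0,0,0.052,0.006,-0.034,0,1],[0,0,0,0,0,0,1],[0,0,0,0,0,0,1],[0,0,0,0,0,0,1]],
])

```text
clock: 18.9
eef_pos: [497.9, 266.5, 170.9]
tool_rot: [3.14, -0.001, 1.084]
force: [0.6, -0.6, -0.9]
width: 14.3
gripper_force: 86.8
```

```bash
python3 st.py
python3 - <<'E'
from h import *
from mos import mosaic
P={n:ctrl.get_image(n) for n in ('scene','side','wrist')}
w=-.075;H=np.array([572.5,370.7])
def edge(th,z=115): a=w-th; return [H[0]+220*np.sin(a),H[1]-220*np.cos(a),z]
q={n:[proj(P[n],edge(t))[0] for t in (.27,.41,.56)] for n in P}
mosaic([(P['scene']['img'],(340,110,140),q['scene']),(P['side']['img'],(240,220,160),q['side']),(P['wrist']['img'],(60,0,530),q['wrist']),(P['scene']['img'],(150,215,140),[])],'pics/m5.png')
E
```

```text
t 18.9 tcp [497.9 266.5 170.9] rpy [ 3.140e+00 -1.000e-03  1.084e+00] tray [ 10.5 527. ] F [ 0.6 -0.6 -0.9] w 14.3 q [-0.61  0.58  0.11  1.83 -0.09  0.73 -0.94]
```

View pics/m5.png

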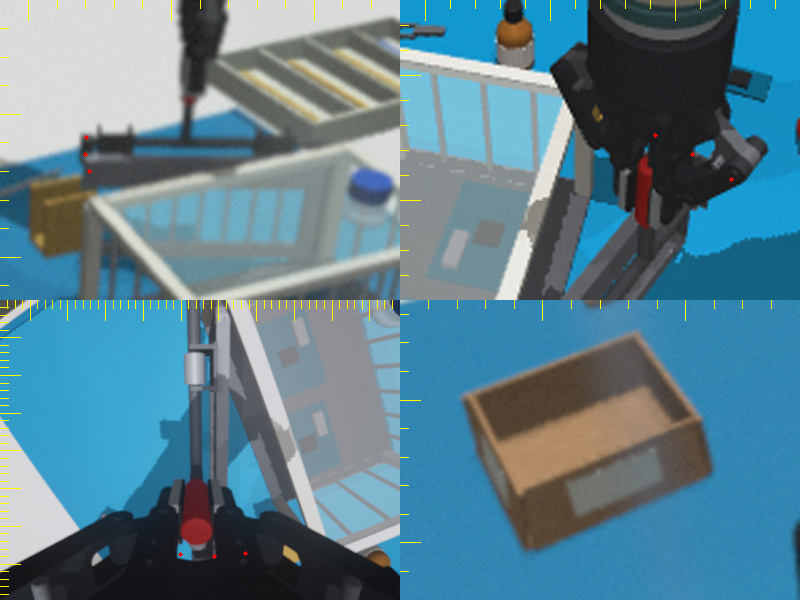

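The gate is open at the 0.41 mark, the knob is gripped, the arm is still and the box stands.

```bash
python3 -c "
from cell import ctrl;print(ctrl.finish_job())"
```

```text
the job is handed in; nothing more can be done
None
```

I handed the job in at about 19 s on the clock. In the last pictures all three flaps stood upright, the bolt was drawn about 38 mm, and the gate was held still by its knob at about 0.4 rad (roughly 9 cm out). The hand-in gave no verdict.

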